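# Load a T-slot clamping rail with three long clamp bolts

## Task

The next wheel is held down with three long clamp bolts and the clamping rail has only one in it: take long bolts from the bench and slide them in upright at the rail's open end until the rail carries exactly three long ones, each with its square head wholly under the lips of the slot. Leave the spare long bolt and the short bolt standing where they are, and do not shift the strap clamps, the spanner or the goggles.

Things in the scene. Friction and masses are not known exactly. Their poses are not given: they have to be found in the camera images.
- clamp_rail: Grey steel T-slot clamping rail fixed to the bench, 300 x 70 mm, 29 mm high (end plate 34). Origin: centre of its underside on the bench; x runs along the slot from the open end (-150 mm) to the closed end (+150 mm), z up. Four lugs, 17 mm high, reach 59 mm to either side at x = -50 and 110 mm. The slot floor is 5 mm above the bench all along.
- rail_ledge (a point): Middle of the open loading ledge at the rail's open end, on the slot floor (rail x = -115, z = 5 mm). Ledge: x = -150 to -80 mm, nothing above it, between two cheeks 15 mm high over the floor that narrow from 54 to 39 mm apart toward the mouth. Axes as the rail.
- rail_mouth (a point): Where the covered slot begins: slot floor, middle line (rail x = -80, y = 0, z = 5 mm). From here to the stop plate at x = +140 mm the chamber is 39 mm wide and 15 mm high; above it two lips 9 mm thick (top 29 mm above the bench) leave a gap 23 mm wide along the middle. A head enters only here, sliding along +x. Axes as the rail.
- long_bolt_a: Long clamp bolt, steel, 100 mm tall, 0.2 kg, standing on its head on the bench; one of three alike there. Square head 34 x 34 x 10 mm at the bottom, stud 16 mm in diameter, washer 33 mm across at 67-70 mm height, round knurled nut 28 mm across at 70-92 mm (hold it there). Origin: centre of the head's underside; z up along the stud, x and y square to the head's sides.
- long_bolt_b: Long clamp bolt, steel, 100 mm tall, 0.2 kg, standing on its head on the bench; one of three alike there. Square head 34 x 34 x 10 mm at the bottom, stud 16 mm in diameter, washer 33 mm across at 67-70 mm height, round knurled nut 28 mm across at 70-92 mm (hold it there). Origin: centre of the head's underside; z up along the stud, x and y square to the head's sides.
- long_bolt_c: Long clamp bolt, steel, 100 mm tall, 0.2 kg, standing on its head on the bench; one of three alike there. Square head 34 x 34 x 10 mm at the bottom, stud 16 mm in diameter, washer 33 mm across at 67-70 mm height, round knurled nut 28 mm across at 70-92 mm (hold it there). Origin: centre of the head's underside; z up along the stud, x and y square to the head's sides.
- long_bolt_d: Long clamp bolt, steel, 100 mm tall, 0.2 kg, already in the covered slot, upright, its x axis along the rail, free to slide. Square head 34 x 34 x 10 mm at the bottom, stud 16 mm in diameter, washer 33 mm across at 67-70 mm height, round knurled nut 28 mm across at 70-92 mm (hold it there). Origin: centre of the head's underside; z up along the stud, x and y square to the head's sides.
- short_bolt: Short clamp bolt standing on its head on the bench: same head, stud and nut, but only 64 mm tall in all. Origin: centre of the head's underside. Not wanted in the rail.
- strap_1: Loose slotted steel strap clamp lying flat, 130 x 34 x 14 mm, long side along its x. Origin: centre of its underside. Bystander.
- strap_2: A second strap clamp like the first. Bystander.
- wrench: Loose open-ended spanner lying flat, 173 x 29 x 5 mm, long side along its y. Origin: centre of its underside. Bystander.
- gogg: Loose dark cup goggles, 128 x 167 x 38 mm. Origin: centre of the underside. Bystander.

How it is judged:
By the outcome, as a careful person would: the job done as asked, in the order asked, and still so for the second after the job is handed in, with the robot touching nothing.
It also fails if it takes over 58 s, if anything falls off the work surface, if the arm or the gripper's body presses on something with over 40 N, if the wrist force passes 120 N, or if a joint passes its speed limit or range.

## Robot

A 7-joint arm with a two-finger parallel gripper is mounted at the origin on a cart in front of the work surface, level with it; the furniture and walls round the work are solid. World frame = base frame: x ahead of the robot, y to its left, z up, the work surface at z = 0. Lengths are in m, angles in rad, forces in N, time in s.
With the tool pointing down it reaches from about 0.4 to 0.85 m from the base axis. Payload 4.5 kg.
Tool frame: the origin (TCP) lies on the centre line of the jaws, within the pads' length; the fingertips stand 8 mm ahead of it and the grasp point (between the pads) lies 11 mm behind it; z points along the fingers, x is the direction in which the jaws open and shut, and the axes are right-handed (so a half turn about z gives the same grasp; the last joint's range is limited). The gripper opens to 88 mm and grips with 3 to 60 N. Pads are 18 mm wide; open, the fingers measure 123 mm over their backs; the gripper's body (75 mm by 187 mm) begins 45 mm behind the grasp point.
Start: joints at [-1.136, 0.689, -0.195, 1.565, 0.157, 0.902, -0.215], TCP at [0.244, 0.575, 0.247] pointing down, gripper open.
Joint ranges: [-3.01, 3.01], [-0.46, 2.08], [-1.47, 1.51], [0.13, 2.56], [-1, 4.14], [0.04, 2.09], [-2.66, 2.66]. Speed limits (rad/s): [2.57, 2.57, 3.14, 3.14, 3.14, 3.14, 3.14].

## Interface

Orientations are given as a unit quaternion [x, y, z, w].
In Python, from plant import get_state, snapshot, finish_job, boxes_of, pinpoint gives the robot as it stands.
- The arm moves only by the shell command python3 -m creep 'ROWS' [FORCE]. ROWS is JSON, a list of rows, each an object with "hand": the finger opening in m, from 0 to 0.0881; "slide": the shift along the tool's x, y, z in m, a list of three; "turn": the turn about the tool's z in degrees. A call has 1 to 5 rows; each row shifts and turns the commanded pose from where the row before left it, along the tool's axes as they then stand; what a row does not reach is not made up. A row lasts 1/8 s, in which the tool goes at most 62.5 mm and 10.7 degrees, less where a joint would pass 70% of its speed; a pose out of reach is approached as far as the arm can. A call is refused whole if a number of a shift passes 0.0625 or a number of a turn 10.7, either way. A call with a gripper value outside its range is refused whole. The fingers move at their own pace and stop on an object; FORCE is the grip in N (left out, the last holds). Time passes only in rows, so rows that do not move let the fingers close. It gives the time, the measured TCP pose, the force and the opening at its end, in the units of the state.
- get_state(): the state, without advancing time (a new reading comes with each control period).
- snapshot(name): name is "scene" or "top" or "wrist"; returns a dict with "frame" (400x640x3 uint8, red, green, blue), "depth" (400x640 float32, m along the optical axis (not along the pixel's ray), 0 where there is no reading), "mtx" (3x3 intrinsics, pixels), "camera_from_world" (4x4, takes a point from world to camera coordinates). Camera axes: x right, y down, z forward; pixel columns grow to the right and rows downward; lengths in m; the calibration is good to about 2 mm. The wrist camera is an equidistant fisheye: a pixel r from the principal point sees the ray r / f radians off the axis. A picture is of the moment at which its call begins.
- finish_job(): hands the job in, once; it reports no verdict.
Trained networks look in a picture, given as the dict that the camera call returned (one of the last four; its "shot" number tells which), for a name from the list of things; names that differ only in an ending like _2 or _b are one class to them, and where a whole thing is asked for, a point or a joint stands for the part that bears it (a point fixed in the world has none). Each returns a list of dicts, best first, with "conf" (0 to 1); they miss things now and then, are a little off and sometimes report something else, mostly with a low value. They report only what shows in the picture. A call takes as long as a camera call.
- boxes_of(target, picture): "uv" ([column, row] in pixels, amid what is visible of it).
- pinpoint(target, picture): "uv" ([column, row] in pixels: a listed point, or the origin of a listed thing).
The state is a dict: "clock": time; "q": joint angles; "qd": joint speeds; "joint_torque": joint torques, N m; "tool_pos": TCP position; "eef_rot": TCP orientation; "contact_force": force on the tool from outside, world axes, zero at the start; "moment": the same for the moment, N m; "opening": opening from 0.0 (shut) to 1.0 (fully open).
Only numpy, scipy, OpenCV 4.12 (cv2) and the standard library are available. Lean on these libraries where they do the work, as an engineer would, in place of code of your own. Each camera call takes 0.05 s, during which the arm holds its last target.

## Working session

There is one attempt and no reset: what is moved stays moved. The work goes in short steps, Python scripts to look and compute and a shell command to move; the robot and the scene stay as the last step left them, time stands still between calls to the robot, and variables do not carry over. Pictures are saved under pics/ and viewed, and the job is handed in when it is done.

```bash
ls; mkdir -p pics
python3 - <<'E'
from plant import *
import cv2,numpy as np
s=get_state();print({k:np.round(v,3).tolist() for k,v in s.items()})
for n in("scene","top"):
    p=snapshot(n);cv2.imwrite(f"pics/{n}0.png",p["frame"][:,:,::-1]);np.savez(f"{n}0.npz",**{k:p[k] for k in("frame","depth","mtx","camera_from_world")})
    for t in("long_bolt_a","short_bolt","clamp_rail","rail_ledge","rail_mouth"):
        for f in(boxes_of,pinpoint):
            try:print(n,t,f.__name__,[(np.round(d["uv"]).tolist(),round(d["conf"],2)) for d in f(t,p)])
            except Exception as e:print(n,t,f.__name__,e)
E
```

```text
pics
{'clock': 0.0, 'q': [-1.136, 0.69, -0.194, 1.566, 0.157, 0.903, -0.215], 'qd': [-0.002, 0.002, 0.002, 0.003, -0.0, -0.001, 0.0], 'joint_torque': [0.0, -52.754, -1.267, -15.343, -0.053, 0.007, 0.0], 'tool_pos': [0.244, 0.575, 0.246], 'eef_rot': [0.834, 0.552, -0.001, 0.001], 'contact_force': [0.966, 0.041, 0.274], 'moment': [-0.02, 0.044, 0.01], 'opening': 0.999}
scene long_bolt_a call [([455.0, 226.0], 0.82), ([350.0, 239.0], 0.8), ([411.0, 230.0], 0.62), ([307.0, 161.0], 0.61)]
scene long_bolt_a call [([405.0, 241.0], 0.8), ([347.0, 247.0], 0.67), ([305.0, 177.0], 0.67), ([451.0, 236.0], 0.65)]
scene short_bolt call [([400.0, 284.0], 0.81)]
scene short_bolt call [([400.0, 291.0], 0.83)]
scene clamp_rail call [([323.0, 188.0], 0.68)]
scene clamp_rail call [([322.0, 187.0], 0.75), ([253.0, 217.0], 0.41)]
scene rail_ledge call [([324.0, 189.0], 0.56)]
scene rail_ledge call [([355.0, 208.0], 0.93)]
scene rail_mouth call [([327.0, 187.0], 0.6)]
scene rail_mouth call [([345.0, 201.0], 0.73), ([236.0, 178.0], 0.16)]
top long_bolt_a call [([365.0, 214.0], 0.59), ([422.0, 149.0], 0.53), ([396.0, 178.0], 0.48)]
top long_bolt_a call [([420.0, 153.0], 0.6), ([284.0, 177.0], 0.57), ([395.0, 178.0], 0.53), ([363.0, 219.0], 0.45)]
top short_bolt call [([283.0, 173.0], 0.52), ([423.0, 222.0], 0.42)]
top short_bolt call [([424.0, 226.0], 0.67)]
top clamp_rail call [([304.0, 179.0], 0.61)]
top clamp_rail call [([298.0, 177.0], 0.98)]
top rail_ledge call [([307.0, 178.0], 0.86)]
top rail_ledge call [([340.0, 178.0], 0.62), ([281.0, 177.0], 0.58), ([345.0, 250.0], 0.56)]
top rail_mouth call [([304.0, 174.0], 0.6)]
top rail_mouth call [([331.0, 174.0], 0.59), ([304.0, 182.0], 0.42)]
```

View pics/scene0.png

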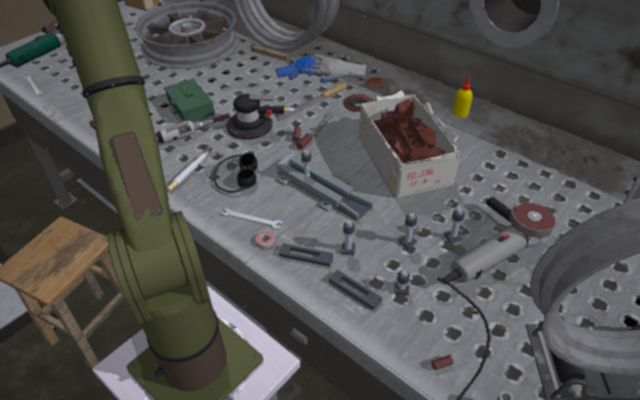

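View pics/top0.png

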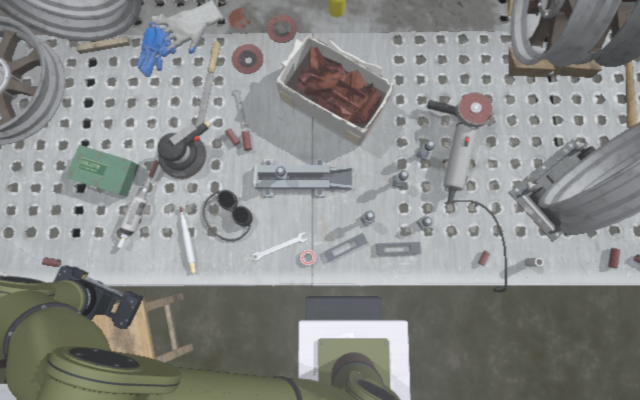

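The scene and top views both show the rail at top-view (255–352, 178) with its open end on the right. There are three long bolts at (368,217), (402,178) and (427,148), and the short bolt is at (427,222). Bolt d is in the slot at (283,173). Next I turn these into world positions.

```bash
cat > h.py <<'E'
import numpy as np,cv2
def cloud(p):
    K=p["mtx"];d=p["depth"];v,u=np.mgrid[:400,:640]
    X=np.stack([(u-K[0,2])/K[0,0]*d,(v-K[1,2])/K[1,1]*d,d],-1)
    T=np.linalg.inv(p["camera_from_world"])
    return X@T[:3,:3].T+T[:3,3]
def atz(p,uv,z):
    K=p["mtx"];T=np.linalg.inv(p["camera_from_world"])
    r=T[:3,:3]@np.array([(uv[0]-K[0,2])/K[0,0],(uv[1]-K[1,2])/K[1,1],1]);o=T[:3,3]
    return o+r*(z-o[2])/r[2]
E
python3 - <<'E'
from h import *
np.set_printoptions(precision=3,suppress=True)
for n in("top","scene"):
    p=np.load(n+"0.npz");C=cloud(p);T=np.linalg.inv(p["camera_from_world"]);print(n,T[:3,3],p["mtx"][0])
    m=(p["depth"]>0)&(C[...,0]>.3)&(C[...,0]<.9)&(abs(C[...,1])<.45)
    mm=(m&(C[...,2]>.075)&(C[...,2]<.106)).astype(np.uint8)
    k,l,st,ce=cv2.connectedComponentsWithStats(mm)
    for i in range(1,k):
        if 4<st[i,4]<300:
            q=C[l==i];print(st[i].tolist(),ce[i],"mean",q.mean(0),"min",q.min(0),"max",q.max(0))
    mm=m&(C[...,2]>.05)&(C[...,2]<.066)
    k,l,st,ce=cv2.connectedComponentsWithStats(mm.astype(np.uint8))
    for i in range(1,k):
        if 8<st[i,4]<300:
            q=C[l==i];print("short?",st[i].tolist(),"mean",q.mean(0),"min",q.min(0),"max",q.max(0))
p=np.load("top0.npz")
for uv,z in[((298,177),0),((340,178),.005),((331,174),.005),((255,178),.034),((352,178),.02)]:print(uv,atz(p,uv,z))
p=np.load("scene0.npz")
for uv,z in[((322,187),0),((355,208),.005),((345,201),.005),((405,241),0),((347,247),0),((451,236),0),((400,291),0)]:print(uv,atz(p,uv,z))
f=np.load("top0.npz")["frame"][130:270,200:480,::-1]
cv2.imwrite("pics/topz.png",cv2.resize(f,None,fx=2.85,fy=2.85,interpolation=cv2.INTER_CUBIC))
E
```

```text
top [0.302 0.076 1.196] [394.542   0.    320.955]
[280, 65, 10, 17, 57] [284.825  73.333] mean [0.879 0.197 0.091] min [0.857 0.185 0.076] max [0.9   0.21  0.106]
[390, 88, 3, 4, 5] [391.   89.2] mean [ 0.824 -0.118  0.095] min [ 0.817 -0.12   0.088] max [ 0.828 -0.114  0.106]
[345, 93, 3, 4, 7] [346.429  94.571] mean [0.805 0.015 0.103] min [0.799 0.013 0.1  ] max [0.81  0.019 0.106]
[424, 140, 11, 11, 87] [428.724 144.92 ] mean [ 0.654 -0.222  0.091] min [ 0.641 -0.238  0.076] max [ 0.67  -0.21   0.104]
[275, 166, 11, 12, 91] [279.989 171.286] mean [0.577 0.208 0.094] min [0.565 0.194 0.075] max [0.593 0.224 0.106]
[398, 170, 11, 11, 86] [402.756 174.779] mean [ 0.566 -0.144  0.091] min [ 0.553 -0.159  0.075] max [ 0.581 -0.131  0.102]
[364, 210, 11, 11, 86] [368.907 215.14 ] mean [ 0.45  -0.045  0.092] min [ 0.437 -0.06   0.076] max [ 0.465 -0.032  0.103]
short? [283, 72, 30, 29, 213] mean [0.861 0.17  0.054] min [0.812 0.117 0.05 ] max [0.9   0.206 0.066]
short? [362, 76, 10, 11, 29] mean [ 0.87  -0.049  0.058] min [ 0.856 -0.063  0.051] max [ 0.882 -0.036  0.066]
short? [353, 83
[... 2153 characters left out ...]
4, 13] mean [ 0.561 -0.151  0.054] min [ 0.558 -0.16   0.05 ] max [ 0.565 -0.144  0.066]
short? [345, 235, 7, 3, 9] mean [ 0.443 -0.051  0.057] min [ 0.436 -0.055  0.05 ] max [ 0.452 -0.046  0.066]
short? [398, 270, 12, 11, 102] mean [ 0.433 -0.22   0.057] min [ 0.421 -0.233  0.05 ] max [ 0.449 -0.206  0.066]
(298, 177) [0.582 0.162 0.   ]
(340, 178) [0.577 0.032 0.005]
(331, 174) [0.59  0.06  0.005]
(255, 178) [0.572 0.29  0.034]
(352, 178) [ 0.573 -0.004  0.02 ]
(322, 187) [ 0.583  0.153 -0.   ]
(355, 208) [0.573 0.026 0.005]
(345, 201) [0.576 0.064 0.005]
(405, 241) [ 0.565 -0.141  0.   ]
(347, 247) [ 0.454 -0.041  0.   ]
(451, 236) [ 0.655 -0.221  0.   ]
(400, 291) [ 0.429 -0.22   0.   ]
```

View pics/topz.png

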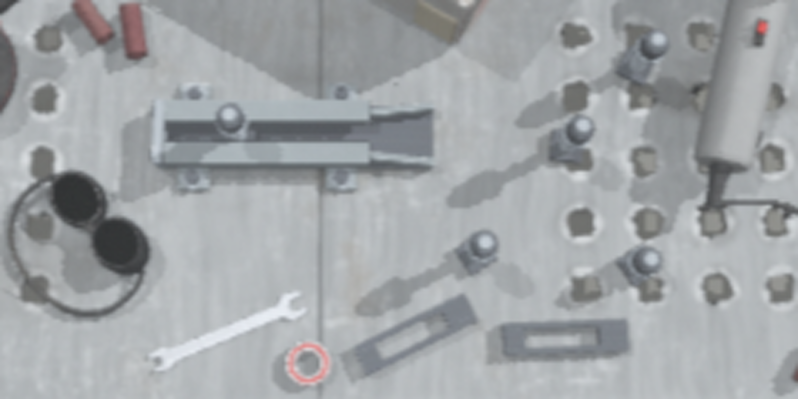

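```bash
cat >> h.py <<'E'
from scipy.spatial.transform import Rotation as R
def goto(pos,yaw=None):
    """print tool-frame displacement to world pos; yaw deg = direction of tool x"""
    from plant import get_state
    s=get_state();M=R.from_quat(s["eef_rot"]).as_matrix();d=M.T@(np.array(pos)-s["tool_pos"])
    y=np.degrees(np.arctan2(M[1,0],M[0,0]))
    print("t",round(s["clock"],2),"tcp",np.round(s["tool_pos"],4),"yaw",round(y,1),"open",round(s["opening"],3),"F",np.round(s["contact_force"],1))
    print("slide",np.round(d*1000,1),"norm",round(1000*np.linalg.norm(d)),"turn",None if yaw is None else round(-((yaw-y+90)%180-90),1))
E
python3 -c "
from h import *
goto((.55,-.05,.30),90)"
python3 -m creep '[{"hand":0.088,"slide":[-0.037,0.045,-0.004],"turn":0},{"hand":0.088,"slide":[-0.037,0.045,-0.004],"turn":0},{"hand":0.088,"slide":[-0.037,0.045,-0.004],"turn":0},{"hand":0.088,"slide":[-0.037,0.045,-0.004],"turn":0},{"hand":0.088,"slide":[-0.037,0.045,-0.004],"turn":0}]'
python3 -m creep '[{"hand":0.088,"slide":[-0.037,0.045,-0.004],"turn":0},{"hand":0.088,"slide":[-0.037,0.045,-0.004],"turn":0},{"hand":0.088,"slide":[-0.037,0.045,-0.004],"turn":0},{"hand":0.088,"slide":[-0.037,0.045,-0.004],"turn":0},{"hand":0.088,"slide":[-0.037,0.045,-0.004],"turn":0}]'
python3 -c "
from h import *
goto((.55,-.05,.30),90)"
```

```text
t 1.1 tcp [0.2438 0.5755 0.2468] yaw 67.0 open 1.002 F [-0.4 -0.2  0.3]
slide [-456.5  525.9  -53.3] norm 698 turn -23.0
clock: 1.72
tool_pos: [0.3797, 0.3158, 0.2671]
eef_rot: [0.834, 0.552, 0.0, 0.0]
contact_force: [1.0, 0.5, 0.2]
opening: 0.997
clock: 2.35
tool_pos: [0.5147, 0.0576, 0.2871]
eef_rot: [0.834, 0.552, 0.0, 0.0]
contact_force: [-0.2, 0.1, 0.2]
opening: 1.001
t 2.35 tcp [0.5147 0.0576 0.2871] yaw 67.0 open 1.001 F [-0.2  0.1  0.2]
slide [-85.3  74.5 -12.9] norm 114 turn -23.0
```

```bash
python3 -m creep '[{"hand":0.088,"slide":[-0.043,0.037,-0.006],"turn":0},{"hand":0.088,"slide":[-0.043,0.037,-0.006],"turn":0},{"hand":0.088,"slide":[0,0,0],"turn":0}]'
python3 - <<'E'
from plant import *
from h import *
p=snapshot("wrist");cv2.imwrite("pics/w1.png",p["frame"][:,:,::-1]);np.savez("w1.npz",**{k:p[k] for k in("frame","depth","mtx","camera_from_world")})
print(p["mtx"],np.linalg.inv(p["camera_from_world"]).round(3))
goto((.565,-.148,.3),90)
for t in("long_bolt_a","short_bolt","rail_ledge","rail_mouth"):
    print(t,[(np.round(d["uv"]).tolist(),round(d["conf"],2)) for d in pinpoint(t,p)])
E
```

```text
clock: 2.72
tool_pos: [0.5494, -0.0551, 0.2989]
eef_rot: [0.836, 0.548, -0.0, 0.002]
contact_force: [-1.6, 0.6, 0.8]
opening: 1.002
[[309.70691629   0.         324.07991662]
 [  0.         309.70691629 198.62394143]
 [  0.           0.           1.        ]] [[ 0.399  0.869  0.291  0.475]
 [ 0.917 -0.378 -0.129 -0.022]
 [-0.002  0.318 -0.948  0.437]
 [ 0.     0.     0.     1.   ]]
t 2.77 tcp [ 0.5487 -0.0513  0.2987] yaw 66.7 open 1.0 F [-0.   1.8 -0.5]
slide [-82.4  53.1  -1.2] norm 98 turn -23.3
long_bolt_a [([275.0, 192.0], 0.85), ([304.0, 92.0], 0.74), ([489.0, 113.0], 0.61), ([253.0, 259.0], 0.56)]
short_bolt [([196.0, 136.0], 0.76), ([411.0, 143.0], 0.61)]
rail_ledge [([388.0, 153.0], 0.57)]
rail_mouth [([413.0, 142.0], 0.73)]
```

View pics/w1.png

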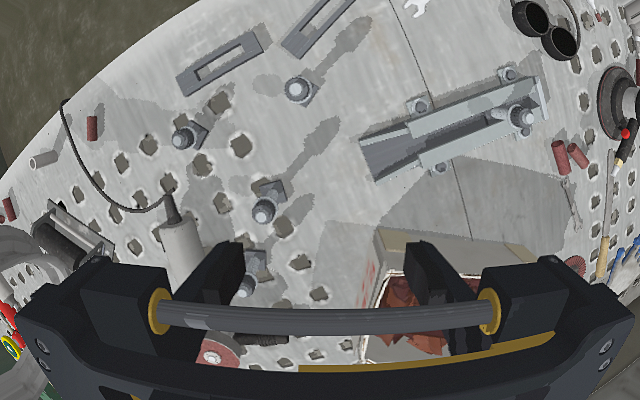

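The wrist view shows long bolts at (300,90), (268,200) and (250,270), the short bolt at (187,135), and the rail with its open end at (370,155). I rectify it to measure yaw and positions.

```bash
cat >> h.py <<'E'
def proj(p,X):
    X=np.asarray(X);c=X@p["camera_from_world"][:3,:3].T+p["camera_from_world"][:3,3]
    r=np.linalg.norm(c[...,:2],axis=-1);th=np.arctan2(r,c[...,2]);f=p["mtx"][0,0]
    return c[...,:2]/np.maximum(r,1e-9)[...,None]*th[...,None]*f+p["mtx"][:2,2]
def ortho(p,cx,cy,hw,z,n=500):
    # rows: +x up ; cols: +y left
    t=(np.arange(n)-(n-1)/2)/(n/2)*hw
    X=np.stack(np.broadcast_arrays(cx-t[:,None],cy-t[None,:],z),-1)
    uv=proj(p,X).astype(np.float32)
    return cv2.remap(p["frame"][:,:,::-1].copy(),uv[...,0],uv[...,1],cv2.INTER_CUBIC)
def fcloud(p):
    K=p["mtx"];v,u=np.mgrid[:400,:640];a=np.stack([u-K[0,2],v-K[1,2]],-1)/K[0,0];th=np.linalg.norm(a,axis=-1)
    s=p["depth"]*np.tan(th)/np.maximum(th,1e-9)
    X=np.stack([a[...,0]*s,a[...,1]*s,p["depth"]],-1);T=np.linalg.inv(p["camera_from_world"])
    return X@T[:3,:3].T+T[:3,3]
E
python3 - <<'E'
from h import *
np.set_printoptions(precision=4,suppress=True)
p=dict(np.load("w1.npz"))
a=ortho(p,.565,-.145,.06,.01,380);b=ortho(p,.452,-.043,.06,.01,380)
cv2.imwrite("pics/o1.png",np.hstack([a,b]))
cv2.imwrite("pics/o2.png",ortho(p,.58,.11,.2,.029,600))
C=fcloud(p)
for n,(x,y),z0,z1 in[("a",(.45,-.045),.088,.096),("b",(.565,-.147),.088,.096),("d",(.577,.207),.09,.106),("s",(.435,-.217),.05,.066)]:
    for lo,hi in((z0,z1),(.004,.012)):
        m=(np.hypot(C[...,0]-x,C[...,1]-y)<.04)&(C[...,2]>lo)&(C[...,2]<hi)
        q=C[m];print(n,lo,m.sum(),q.mean(0),q.min(0),q.max(0),"box" ,cv2.minAreaRect((q[:,:2]*1000).astype(np.float32)))
# rail top
m=(C[...,2]>.025)&(C[...,2]<.032)&(abs(C[...,0]-.58)<.05)&(C[...,1]>-.02)&(C[...,1]<.32)
q=(C[m][:,:2]*1000).astype(np.float32);print("rail",len(q),cv2.minAreaRect(q),C[m][:,2].mean())
# box
m=(C[...,0]>.64)&(C[...,0]<.8)&(C[...,1]>-.12)&(C[...,1]<.2)&(C[...,2]>.08)&(p["depth"]>0);q=C[m];print("boxtop",q[:,2].max(),q[:,0].min(),q[np.argsort(q[:,0])[:5]])
E
```

```text
a 0.088 336 [ 0.453  -0.0456  0.0923] [ 0.4384 -0.0609  0.088 ] [ 0.4671 -0.0324  0.0959] box ((452.2341613769531, -46.69361877441406), (27.79046058654785, 27.066736221313477), 65.41667175292969)
a 0.004 112 [ 0.4612 -0.0374  0.0104] [ 0.4307 -0.0554  0.0064] [ 0.4744 -0.0236  0.012 ] box ((453.3354187011719, -45.59278869628906), (32.63489532470703, 33.82931900024414), 34.63483810424805)
b 0.088 265 [ 0.5675 -0.1438  0.0923] [ 0.5554 -0.1593  0.0881] [ 0.5838 -0.132   0.096 ] box ((568.6998901367188, -145.58900451660156), (27.849252700805664, 27.080522537231445), 17.8936767578125)
b 0.004 341 [ 0.5659 -0.1406  0.01  ] [ 0.5508 -0.1617  0.0041] [ 0.5886 -0.1262  0.012 ] box ((568.9942626953125, -144.98667907714844), (35.927982330322266, 33.882965087890625), 79.21647644042969)
d 0.09 303 [0.5798 0.204  0.0982] [0.5674 0.1943 0.09  ] [0.5952 0.2205 0.106 ] box ((580.8280029296875, 206.51580810546875), (25.26618766784668, 28.157039642333984), 69.11280059814453)
d 0.004 286 [0.5811 0.1933 0.0063] [0.5462 0.1675 0.004 ] [0.5978 0.2468 0.0118] box ((567.6218872070312, 204.00076293945312), (51.83488082885742, 78.31968688964844), 14.183429718017578)
s 0.05 307 [ 0.4399 -0.2135  0.0581] [ 0.4255 -0.2296  0.0501] [ 0.4533 -0.2026  0.066 ] box ((440.0144958496094, -216.11721801757812), (25.781112670898438, 27.301979064941406), 70.49480438232422)
s 0.004 257 [ 0.441  -0.2081  0.0099] [ 0.4173 -0.2256  0.0041] [ 0.4628 -0.194   0.012 ] box ((439.60760498046875, -216.61244201660156), (35.041015625, 34.419105529785156), 32.315181732177734)
rail 4068 ((581.7080688476562, 178.79104614257812), (224.5848388671875, 72.15421295166016), 89.60974884033203) 0.029636155247967415
boxtop 0.13438878687201 0.6849702686206245 [[ 0.685  -0.0392  0.0839]
 [ 0.6856 -0.0386  0.104 ]
 [ 0.6857 -0.0301  0.0869]
 [ 0.6857 -0.0382  0.1017]
 [ 0.6857 -0.0317  0.0882]]
```

View pics/o1.png

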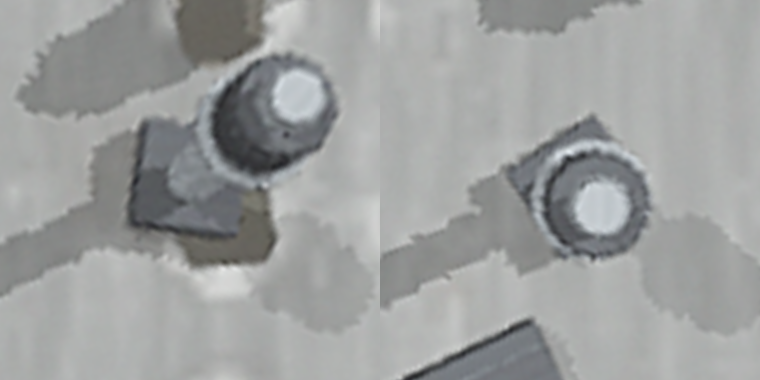

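View pics/o2.png

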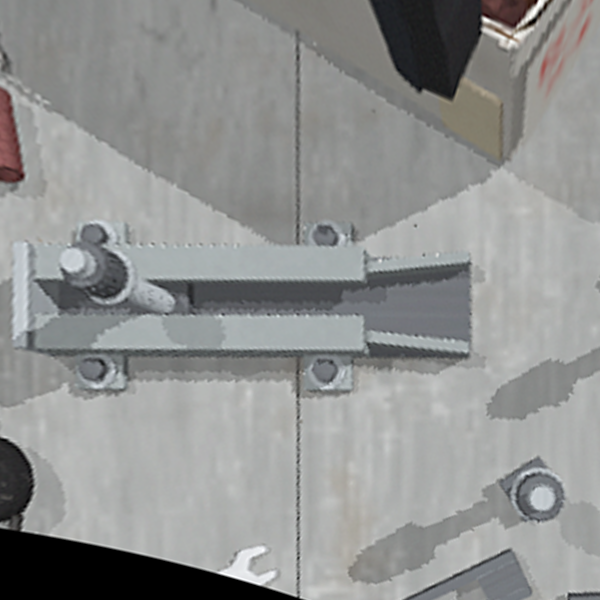

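```bash
python3 -c "
from h import *
goto((.5687,-.1453,.16),80)"
python3 -m creep '[{"hand":0.06,"slide":[0,0,0],"turn":-6.6},{"hand":0.06,"slide":[0,0,0],"turn":-6.6},{"hand":0.06,"slide":[0,0,0],"turn":0}]'
python3 -c "
from h import *
goto((.5687,-.1453,.16),80)"
```

```text
t 2.98 tcp [ 0.5481 -0.0469  0.2987] yaw 67.2 open 0.997 F [-0.7 -0.2  1.3]
slide [-82.9  57.2 138.6] norm 171 turn -12.8
clock: 3.35
tool_pos: [0.5482, -0.0474, 0.2987]
eef_rot: [0.764, 0.645, 0.0, -0.0]
contact_force: [-0.1, -1.2, 0.4]
opening: 0.695
t 3.35 tcp [ 0.5482 -0.0474  0.2987] yaw 80.3 open 0.695 F [-0.1 -1.2  0.4]
slide [-93.2  36.7 138.6] norm 171 turn 0.3
```

```bash
python3 -m creep '[{"hand":0.06,"slide":[-0.031,0.0122,0.044],"turn":0},{"hand":0.06,"slide":[-0.031,0.0122,0.044],"turn":0},{"hand":0.06,"slide":[-0.031,0.0122,0.044],"turn":0},{"hand":0.06,"slide":[0,0,0],"turn":0},{"hand":0.06,"slide":[0,0,0],"turn":0}]'
python3 - <<'E'
from plant import *
from h import *
np.set_printoptions(precision=4,suppress=True)
p=snapshot("wrist");np.savez("w2.npz",**{k:p[k] for k in("frame","depth","mtx","camera_from_world")})
goto((.5687,-.1453,.08),80)
C=fcloud(p);x,y=.5687,-.1453
for lo,hi in((.086,.096),(.096,.105),(.006,.013)):
    m=(np.hypot(C[...,0]-x,C[...,1]-y)<.032)&(C[...,2]>lo)&(C[...,2]<hi)
    q=C[m];print(lo,m.sum(),q.mean(0),q.min(0),q.max(0),"box" ,cv2.minAreaRect((q[:,:2]*1000).astype(np.float32)))
cv2.imwrite("pics/w2.png",np.hstack([p["frame"][:,:,::-1]]))
cv2.imwrite("pics/o3.png",np.hstack([ortho(p,x,y,.06,.01,380),ortho(p,x,y,.06,.1,380)]))
E
```

```text
clock: 3.98
tool_pos: [0.5693, -0.1449, 0.1674]
eef_rot: [0.765, 0.645, 0.001, -0.0]
contact_force: [0.2, 0.8, 0.2]
opening: 0.683
t 4.03 tcp [ 0.5698 -0.1446  0.168 ] yaw 80.3 open 0.68 F [ 0.5  0.2 -0.3]
slide [-1.  -1.2 88. ] norm 88 turn 0.3
0.086 733 [ 0.5663 -0.1452  0.0921] [ 0.5552 -0.1593  0.0862] [ 0.5839 -0.1315  0.0959] box ((569.4827270507812, -145.77560424804688), (27.8043155670166, 27.979040145874023), 71.41976928710938)
0.096 310 [ 0.5685 -0.1456  0.1002] [ 0.562  -0.1531  0.096 ] [ 0.5758 -0.1387  0.1023] box ((569.06005859375, -145.29867553710938), (13.872151374816895, 14.15103530883789), 26.98723793029785)
0.006 590 [ 0.5615 -0.1444  0.0105] [ 0.5505 -0.1628  0.0064] [ 0.5828 -0.1278  0.0129] box ((566.3536376953125, -145.08425903320312), (34.788246154785156, 27.936321258544922), 81.08425903320312)
```

View pics/w2.png

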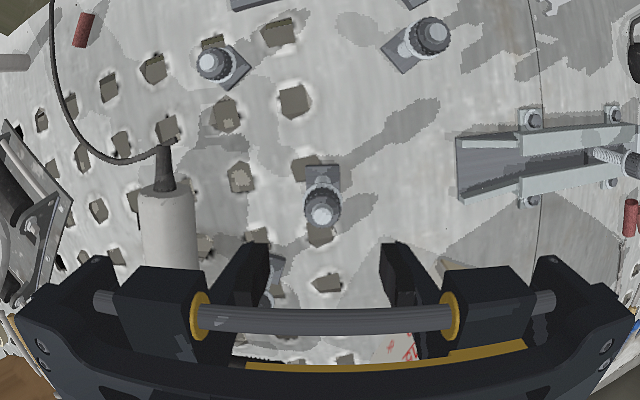

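View pics/o3.png

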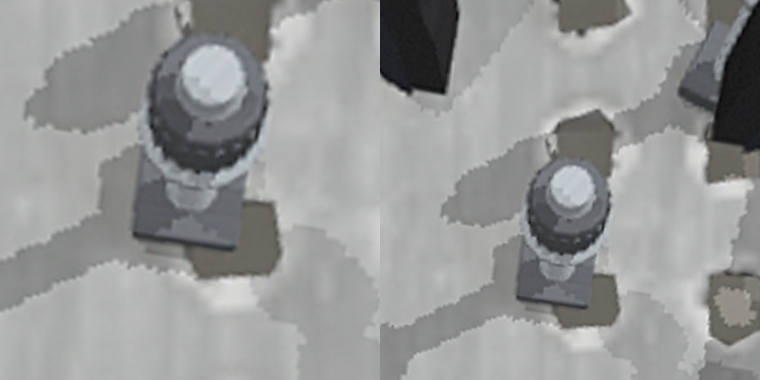

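```bash
python3 -m creep '[{"hand":0.06,"slide":[-0.001,0,0.04],"turn":-1.2},{"hand":0.06,"slide":[0,0,0.04],"turn":0},{"hand":0.06,"slide":[0,0,0.007],"turn":0},{"hand":0.06,"slide":[0,0,0],"turn":0}]'
python3 -c "
from h import *
goto((.5690,-.1455,.08),81.5)"
```

```text
clock: 4.53
tool_pos: [0.5696, -0.1467, 0.0811]
eef_rot: [0.758, 0.653, 0.001, 0.001]
contact_force: [-1.1, -0.2, 0.3]
opening: 0.679
t 4.53 tcp [ 0.5696 -0.1467  0.0811] yaw 81.5 open 0.679 F [-1.1 -0.2  0.3]
slide [ 1.1 -0.8  1.1] norm 2 turn -0.0
```

```bash
python3 -m creep '[{"hand":0.0,"slide":[0,0,0],"turn":0},{"hand":0.0,"slide":[0,0,0],"turn":0},{"hand":0.0,"slide":[0,0,0],"turn":0},{"hand":0.0,"slide":[0,0,0],"turn":0},{"hand":0.0,"slide":[0,0,0],"turn":0}]' 30
python3 -m creep '[{"hand":0.0,"slide":[0,0,-0.03],"turn":0},{"hand":0.0,"slide":[0,0,-0.03],"turn":-4},{"hand":0.0,"slide":[0,0,0],"turn":-4.5},{"hand":0.0,"slide":[0,0,0],"turn":0},{"hand":0.0,"slide":[0,0,0],"turn":0}]'
python3 - <<'E'
from plant import *
from h import *
np.set_printoptions(precision=4,suppress=True)
goto((.58,.02,.14),90)
p=snapshot("wrist");np.savez("w3.npz",**{k:p[k] for k in("frame","depth","mtx","camera_from_world")})
cv2.imwrite("pics/w3.png",p["frame"][:,:,::-1])
C=fcloud(p)
m=(C[...,2]>.0265)&(C[...,2]<.0315)&(abs(C[...,0]-.58)<.045)&(C[...,1]>.08)&(C[...,1]<.28)
for a in np.arange(.08,.28,.02):
    q=C[m&(C[...,1]>=a)&(C[...,1]<a+.02)][:,0]
    lo=q[q<.581];hi=q[q>=.581]
    print(round(a,2),len(q),lo.min().round(4) if len(lo) else None,lo.max().round(4) if len(lo) else None,hi.min().round(4) if len(hi) else None,hi.max().round(4) if len(hi) else None)
E
```

```text
clock: 5.15
tool_pos: [0.569, -0.1474, 0.0801]
eef_rot: [0.758, 0.652, 0.0, 0.0]
contact_force: [0.1, 1.7, 4.8]
opening: 0.31
clock: 5.78
tool_pos: [0.5678, -0.1477, 0.1389]
eef_rot: [0.708, 0.706, -0.001, -0.001]
contact_force: [0.6, -0.1, -2.3]
opening: 0.309
t 5.78 tcp [ 0.5678 -0.1477  0.1389] yaw 89.9 open 0.309 F [ 0.6 -0.1 -2.3]
slide [167.7  11.8  -1.1] norm 168 turn -0.1
0.08 555 0.5456 0.5692 0.5919 0.6165
0.1 504 0.5461 0.5694 0.5925 0.6159
0.12 448 0.5459 0.5692 0.5921 0.6158
0.14 410 0.5461 0.5697 0.5925 0.6164
0.16 368 0.5459 0.5693 0.5924 0.6157
0.18 325 0.5463 0.5693 0.5929 0.6156
0.2 328 0.5469 0.5807 0.5812 0.6162
0.22 244 0.5466 0.5695 0.5946 0.6164
0.24 195 0.5468 0.5695 0.6008 0.6163
0.26 76 0.5471 0.5691 0.6059 0.6161
```

View pics/w3.png

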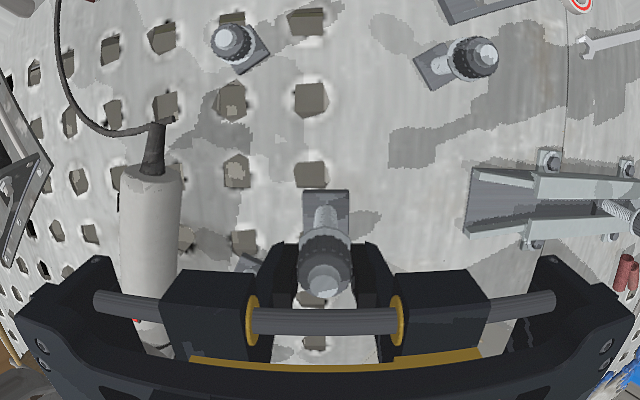

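Bolt held upright, its head square with the tool. Rail centre line: x = 0.581, yaw about 90. I check the head before lowering.

```bash
python3 -m creep '[{"hand":0.0,"slide":[0.045,0.0032,0],"turn":0},{"hand":0.0,"slide":[0.045,0.0032,0],"turn":0},{"hand":0.0,"slide":[0.045,0.0032,0],"turn":0},{"hand":0.0,"slide":[0.043,0.0032,0.0],"turn":0},{"hand":0.0,"slide":[0,0,0],"turn":0}]'
python3 -m creep '[{"hand":0.0,"slide":[0,0,0],"turn":0}]'
python3 - <<'E'
from plant import *
from h import *
np.set_printoptions(precision=4,suppress=True)
goto((.581,.03,.0865),90)
p=snapshot("wrist");cv2.imwrite("pics/w4.png",p["frame"][:,:,::-1])
C=fcloud(p);x,y,_=get_state()["tool_pos"]
for lo,hi in((.15,.165),(.064,.074)):
    m=(np.hypot(C[...,0]-x,C[...,1]-y)<.03)&(C[...,2]>lo)&(C[...,2]<hi)
    q=C[m];print(lo,m.sum(),q.mean(0),q.min(0),q.max(0),"box" ,cv2.minAreaRect((q[:,:2]*1000).astype(np.float32)))
for zc in(.068,):cv2.imwrite("pics/o4.png",ortho(p,x,y,.06,zc,400))
E
```

```text
clock: 6.45
tool_pos: [0.5816, 0.0367, 0.1395]
eef_rot: [0.705, 0.709, 0.002, -0.001]
contact_force: [-0.1, -0.4, -2.6]
opening: 0.306
clock: 6.58
tool_pos: [0.5811, 0.0297, 0.1392]
eef_rot: [0.708, 0.707, -0.001, 0.0]
contact_force: [0.4, -1.9, -2.6]
opening: 0.305
t 6.58 tcp [0.5811 0.0297 0.1392] yaw 89.9 open 0.305 F [ 0.4 -1.9 -2.6]
slide [ 0.4 -0.1 52.7] norm 53 turn -0.1
0.15 3340 [0.5771 0.0296 0.1557] [0.5682 0.0007 0.15  ] [0.593  0.0572 0.165 ] box ((580.5511474609375, 28.783472061157227), (56.453548431396484, 24.78191566467285), 88.85760498046875)
0.064 1442 [0.5758 0.0308 0.0696] [0.5636 0.0136 0.0641] [0.5978 0.0478 0.074 ] box ((580.7704467773438, 30.68001937866211), (34.21623611450195, 34.1673469543457), 0.16554002463817596)
```

View pics/w4.png

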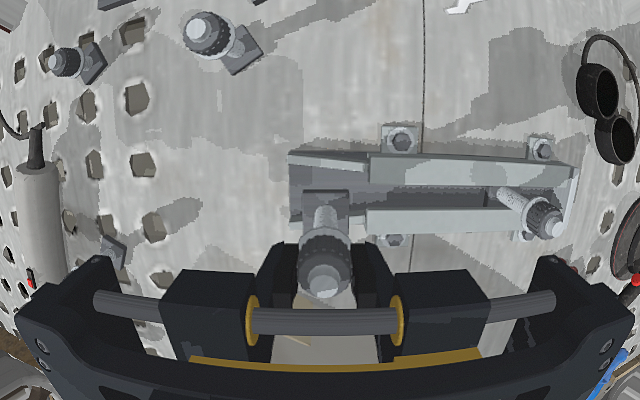

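View pics/o4.png

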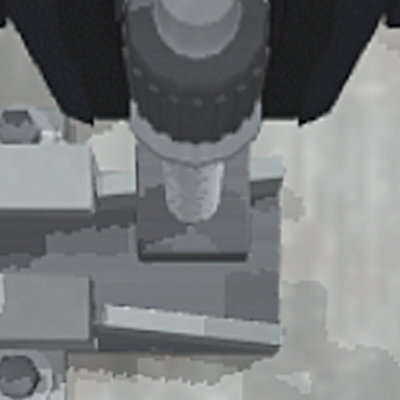

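The wrist view shows the head centred over the ledge and square, measuring 34 x 34 at (0.5808, 0.0307) with 0.2° of yaw. Lowering now.

```bash
python3 -m creep '[{"hand":0.0,"slide":[0,0,0.03],"turn":0},{"hand":0.0,"slide":[0,0,0.018],"turn":0},{"hand":0.0,"slide":[0,0,0.004],"turn":0},{"hand":0.0,"slide":[0,0,0],"turn":0},{"hand":0.0,"slide":[0,0,0],"turn":0}]'
python3 -c "
from h import *
goto((.581,.165,.0865),90)"
```

```text
clock: 7.25
tool_pos: [0.5822, 0.0303, 0.0885]
eef_rot: [0.708, 0.707, 0.001, 0.0]
contact_force: [0.4, 0.9, -1.6]
opening: 0.31
t 7.25 tcp [0.5822 0.0303 0.0885] yaw 89.9 open 0.31 F [ 0.4  0.9 -1.6]
slide [134.7  -1.3   2. ] norm 135 turn -0.1
```

```bash
python3 -m creep '[{"hand":0.0,"slide":[0,-0.0008,0.0015],"turn":0},{"hand":0.0,"slide":[0,0,0.001],"turn":0},{"hand":0.0,"slide":[0.015,0,0],"turn":0},{"hand":0.0,"slide":[0.015,0,0],"turn":0},{"hand":0.0,"slide":[0,0,0],"turn":0}]'
python3 -c "
from h import *
goto((.581,.158,.0865),90)"
```

```text
clock: 7.88
tool_pos: [0.5808, 0.0639, 0.0853]
eef_rot: [0.706, 0.708, 0.001, -0.001]
contact_force: [-0.0, 0.3, -3.3]
opening: 0.31
t 7.88 tcp [0.5808 0.0639 0.0853] yaw 90.2 open 0.31 F [-0.   0.3 -3.3]
slide [94.1  0.5 -0.9] norm 94 turn 0.2
```

```bash
python3 -m creep '[{"hand":0.0,"slide":[0.015,0,0],"turn":0},{"hand":0.0,"slide":[0.015,0,0],"turn":0},{"hand":0.0,"slide":[0,0,0],"turn":0}]'
python3 -m creep '[{"hand":0.0,"slide":[0.016,0,0],"turn":0},{"hand":0.0,"slide":[0.016,0,0],"turn":0},{"hand":0.0,"slide":[0.016,0,0],"turn":0},{"hand":0.0,"slide":[0.016,0,0],"turn":0},{"hand":0.0,"slide":[0,0,0],"turn":0}]'
python3 -m creep '[{"hand":0.0,"slide":[0,0,0],"turn":0}]'
python3 -c "
from h import *
goto((.581,.158,.0865),90)"
```

```text
clock: 8.25
tool_pos: [0.5807, 0.0933, 0.0853]
eef_rot: [0.706, 0.708, 0.001, -0.001]
contact_force: [-0.4, -0.3, -2.9]
opening: 0.31
clock: 8.88
tool_pos: [0.5806, 0.1573, 0.0852]
eef_rot: [0.706, 0.708, 0.001, -0.001]
contact_force: [-0.9, 0.3, -1.5]
opening: 0.313
clock: 9.0
tool_pos: [0.5809, 0.1541, 0.0853]
eef_rot: [0.708, 0.707, -0.0, 0.0]
contact_force: [0.1, -1.3, -1.0]
opening: 0.307
t 9.0 tcp [0.5809 0.1541 0.0853] yaw 89.9 open 0.307 F [ 0.1 -1.3 -1. ]
slide [ 3.9  0.1 -1.2] norm 4 turn -0.1
```

Bolt 1 is at y≈0.154 in the slot with no binding. I release it with a small opening, because the front finger is close to bolt d.

```bash
python3 -m creep '[{"hand":0.035,"slide":[0,0,0],"turn":0},{"hand":0.035,"slide":[0,0,0],"turn":0},{"hand":0.035,"slide":[0,0,-0.02],"turn":0},{"hand":0.035,"slide":[0,0,-0.03],"turn":0},{"hand":0.05,"slide":[0,0,-0.03],"turn":0}]'
python3 - <<'E'
from plant import *
from h import *
goto((.4525,-.0465,.17),127)
p=snapshot("wrist");cv2.imwrite("pics/w5.png",p["frame"][:,:,::-1])
E
```

```text
clock: 9.62
tool_pos: [0.5809, 0.1537, 0.1661]
eef_rot: [0.708, 0.706, -0.0, 0.0]
contact_force: [0.4, -0.4, 0.1]
opening: 0.489
t 9.62 tcp [0.5809 0.1537 0.1661] yaw 89.9 open 0.489 F [ 0.4 -0.4  0.1]
slide [-200.5 -128.    -3.8] norm 238 turn -37.1
```

View pics/w5.png

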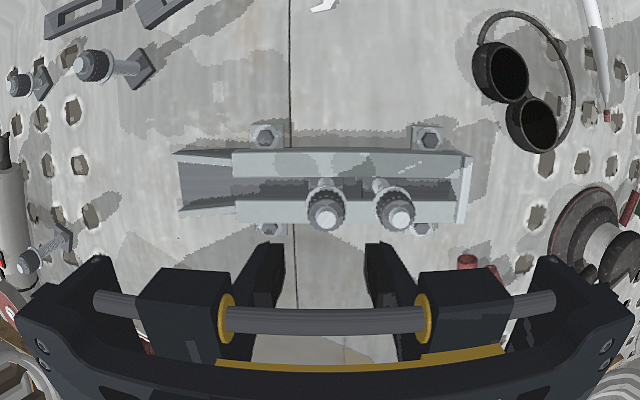

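Bolt 1 stands upright in the slot at (325,205) beside d at (398,205), and the fingers are clear. Next is the bolt at (0.4525, -0.0465).

```bash
python3 -m creep '[{"hand":0.06,"slide":[-0.04,-0.0256,-0.001],"turn":0},{"hand":0.06,"slide":[-0.04,-0.0256,-0.001],"turn":0},{"hand":0.06,"slide":[-0.04,-0.0256,-0.001],"turn":0},{"hand":0.06,"slide":[-0.04,-0.0256,-0.001],"turn":0},{"hand":0.06,"slide":[-0.04,-0.0256,-0.001],"turn":0}]'
python3 -m creep '[{"hand":0.06,"slide":[0,0,0],"turn":-9.3},{"hand":0.06,"slide":[0,0,0],"turn":-9.3},{"hand":0.06,"slide":[0,0,0],"turn":-9.3},{"hand":0.06,"slide":[0,0,0],"turn":-9.3},{"hand":0.06,"slide":[0,0,0],"turn":0}]'
python3 -m creep '[{"hand":0.06,"slide":[0,0,0],"turn":0}]'
cat > look.py <<'E'
import sys
from plant import *
from h import *
np.set_printoptions(precision=4,suppress=True)
x,y,name=float(sys.argv[1]),float(sys.argv[2]),sys.argv[3]
p=snapshot("wrist")
C=fcloud(p)
goto((x,y,.08),127)
for lo,hi in((.086,.096),(.096,.105),(.006,.013)):
    m=(np.hypot(C[...,0]-x,C[...,1]-y)<.032)&(C[...,2]>lo)&(C[...,2]<hi)
    q=C[m]
    if len(q):print(lo,m.sum(),q.mean(0),q.min(0),q.max(0),"box" ,cv2.minAreaRect((q[:,:2]*1000).astype(np.float32)))
cv2.imwrite(f"pics/{name}.png",p["frame"][:,:,::-1])
cv2.imwrite(f"pics/{name}o.png",np.hstack([ortho(p,x,y,.06,.01,380),ortho(p,x,y,.06,.1,380)]))
E
python3 look.py .4525 -.0465 w6
```

```text
clock: 10.3
tool_pos: [0.4519, -0.0472, 0.1705]
eef_rot: [0.708, 0.706, 0.0, 0.0]
contact_force: [-0.0, -0.2, -0.8]
opening: 0.679
clock: 10.92
tool_pos: [0.4527, -0.0459, 0.1703]
eef_rot: [0.446, 0.895, 0.0, 0.0]
contact_force: [-0.1, 0.6, 0.2]
opening: 0.679
clock: 11.05
tool_pos: [0.4527, -0.0458, 0.1703]
eef_rot: [0.447, 0.895, 0.0, 0.0]
contact_force: [-0.1, -0.1, 0.3]
opening: 0.679
t 11.1 tcp [ 0.4527 -0.0457  0.1703] yaw 127.0 open 0.686 F [-0.  -0.   0.4]
slide [-0.5 -0.7 90.3] norm 90 turn -0.0
0.086 748 [ 0.4502 -0.0479  0.0921] [ 0.438  -0.0604  0.0861] [ 0.4667 -0.032   0.096 ] box ((452.068603515625, -46.39122009277344), (28.397024154663086, 28.20997428894043), 29.062679290771484)
0.096 291 [ 0.4517 -0.0467  0.1003] [ 0.4451 -0.0536  0.096 ] [ 0.4589 -0.0395  0.1028] box ((451.95147705078125, -46.34667205810547), (13.190479278564453, 13.552610397338867), 68.72982788085938)
0.006 585 [ 0.446  -0.0508  0.0105] [ 0.4296 -0.0686  0.0061] [ 0.4707 -0.0286  0.0129] box ((449.57427978515625, -48.158050537109375), (28.564306259155273, 34.608970642089844), 33.675045013427734)
```

View pics/w6.png

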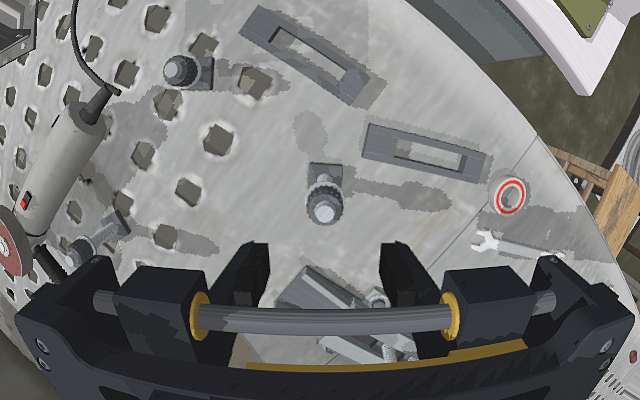

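View pics/w6o.png

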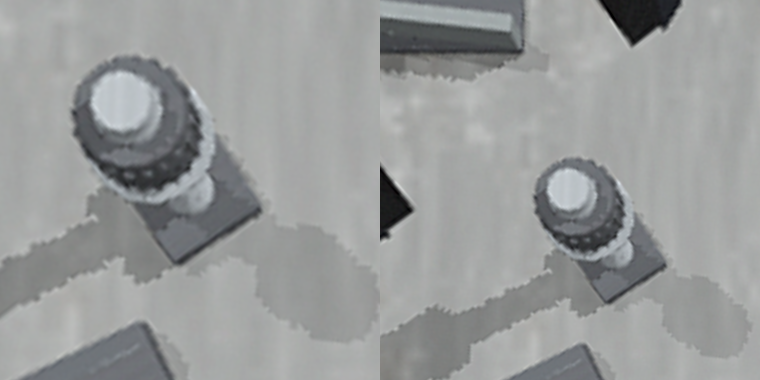

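The head's side lies at 124°, so I turn +3.2 before descending.

```bash
python3 -m creep '[{"hand":0.06,"slide":[0,-0.001,0.04],"turn":3.2},{"hand":0.06,"slide":[0,0,0.04],"turn":0},{"hand":0.06,"slide":[0,0,0.01],"turn":0},{"hand":0.06,"slide":[0,0,0],"turn":0},{"hand":0.06,"slide":[0,0,0],"turn":0}]'
python3 -c "
from h import *
goto((.4520,-.0465,.08),123.8)"
```

```text
clock: 11.72
tool_pos: [0.4526, -0.0461, 0.0813]
eef_rot: [0.47, 0.883, 0.001, 0.001]
contact_force: [0.1, 0.8, 0.1]
opening: 0.682
t 11.72 tcp [ 0.4526 -0.0461  0.0813] yaw 123.9 open 0.682 F [0.1 0.8 0.1]
slide [-0.  -0.7  1.3] norm 1 turn 0.1
```

```bash
python3 -m creep '[{"hand":0.0,"slide":[0,0,0.001],"turn":0},{"hand":0.0,"slide":[0,0,0],"turn":0},{"hand":0.0,"slide":[0,0,0],"turn":0},{"hand":0.0,"slide":[0,0,0],"turn":0},{"hand":0.0,"slide":[0,0,0],"turn":0}]' 30
python3 -m creep '[{"hand":0.0,"slide":[0,0,-0.03],"turn":0},{"hand":0.0,"slide":[0,0,-0.03],"turn":8.5},{"hand":0.0,"slide":[0,0,0],"turn":8.5},{"hand":0.0,"slide":[0,0,0],"turn":8.5},{"hand":0.0,"slide":[0,0,0],"turn":8.5}]'
python3 -m creep '[{"hand":0.0,"slide":[0,0,0],"turn":0},{"hand":0.0,"slide":[0,0,0],"turn":0}]'
python3 -c "
from h import *
goto((.581,.028,.14),90)"
```

```text
clock: 12.35
tool_pos: [0.4519, -0.0461, 0.0794]
eef_rot: [0.47, 0.883, 0.0, 0.0]
contact_force: [0.0, 0.2, 3.5]
opening: 0.311
clock: 12.98
tool_pos: [0.4516, -0.0462, 0.1391]
eef_rot: [0.709, 0.705, -0.0, -0.0]
contact_force: [0.3, 0.0, -1.7]
opening: 0.308
clock: 13.22
tool_pos: [0.4517, -0.0461, 0.139]
eef_rot: [0.707, 0.708, -0.0, -0.0]
contact_force: [0.4, -0.9, -0.4]
opening: 0.305
t 13.22 tcp [ 0.4517 -0.0461  0.139 ] yaw 90.1 open 0.305 F [ 0.4 -0.9 -0.4]
slide [ 73.9 129.4  -1. ] norm 149 turn 0.1
```

```bash
python3 -m creep '[{"hand":0.0,"slide":[0.0246,0.0431,0],"turn":0},{"hand":0.0,"slide":[0.0246,0.0431,0],"turn":0},{"hand":0.0,"slide":[0.0246,0.0431,0],"turn":0},{"hand":0.0,"slide":[0,0,0],"turn":0},{"hand":0.0,"slide":[0,0,0],"turn":0}]'
python3 - <<'E'
from plant import *
from h import *
np.set_printoptions(precision=4,suppress=True)
goto((.581,.028,.0865),90)
p=snapshot("wrist");cv2.imwrite("pics/w7.png",p["frame"][:,:,::-1])
C=fcloud(p);x,y,_=get_state()["tool_pos"]
for lo,hi in((.064,.074),):
    m=(np.hypot(C[...,0]-x,C[...,1]-y)<.03)&(C[...,2]>lo)&(C[...,2]<hi)
    q=C[m];print(lo,m.sum(),q.mean(0),q.min(0),q.max(0),"box" ,cv2.minAreaRect((q[:,:2]*1000).astype(np.float32)))
E
```

```text
clock: 13.85
tool_pos: [0.5799, 0.0268, 0.1386]
eef_rot: [0.707, 0.707, -0.001, -0.001]
contact_force: [-0.4, 0.0, -1.8]
opening: 0.309
t 13.85 tcp [0.5799 0.0268 0.1386] yaw 90.0 open 0.309 F [-0.4  0.  -1.8]
slide [ 1.3  1.2 52.1] norm 52 turn -0.0
0.064 1447 [0.5744 0.0271 0.0696] [0.5622 0.01   0.0641] [0.596  0.0442 0.0739] box ((578.9552001953125, 27.330354690551758), (34.07877731323242, 33.45214080810547), 88.94385528564453)
```

View pics/w7.png

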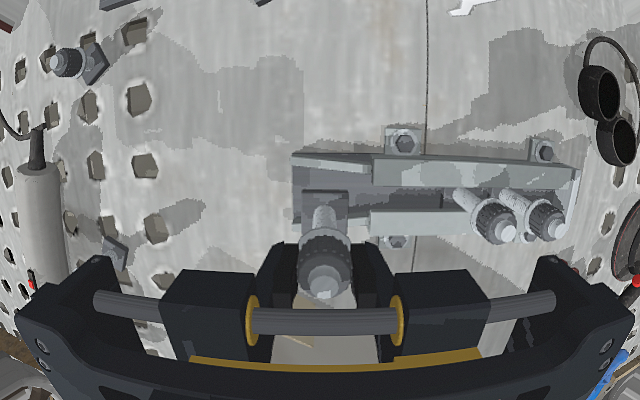

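Bolt 2 is square (1°), but its head sits 1.9 mm short of the centre line. I correct by 1.8 mm while lowering.

```bash
python3 -m creep '[{"hand":0.0,"slide":[0,0.0018,0.03],"turn":0},{"hand":0.0,"slide":[0,0,0.018],"turn":0},{"hand":0.0,"slide":[0,0,0.005],"turn":0},{"hand":0.0,"slide":[0,0,0],"turn":0},{"hand":0.0,"slide":[0,0,0],"turn":0}]'
python3 -c "
from h import *
goto((.5817,.09,.086),90)"
```

```text
clock: 14.52
tool_pos: [0.5835, 0.0276, 0.087]
eef_rot: [0.707, 0.707, 0.001, 0.0]
contact_force: [-0.6, -0.2, -1.7]
opening: 0.307
t 14.53 tcp [0.5835 0.0276 0.087 ] yaw 89.9 open 0.307 F [-0.6 -0.2 -1.7]
slide [62.4 -1.9  1. ] norm 62 turn -0.1
```

```bash
python3 -m creep '[{"hand":0.0,"slide":[0,-0.0013,0.001],"turn":0},{"hand":0.0,"slide":[0.015,0,0],"turn":0},{"hand":0.0,"slide":[0.015,0,0],"turn":0},{"hand":0.0,"slide":[0,0,0],"turn":0}]'
python3 -m creep '[{"hand":0.0,"slide":[0.015,0,0],"turn":0},{"hand":0.0,"slide":[0.015,0,0],"turn":0},{"hand":0.0,"slide":[0.01,0,0],"turn":0},{"hand":0.0,"slide":[0,0,0],"turn":0},{"hand":0.0,"slide":[0,0,0],"turn":0}]'
python3 - <<'E'
from plant import *
from h import *
goto((.5817,.098,.086),90)
p=snapshot("wrist");cv2.imwrite("pics/w8.png",p["frame"][:,:,::-1])
E
```

```text
clock: 15.02
tool_pos: [0.5818, 0.061, 0.0854]
eef_rot: [0.706, 0.708, 0.001, -0.001]
contact_force: [-0.0, 0.6, -2.4]
opening: 0.307
clock: 15.65
tool_pos: [0.5818, 0.0968, 0.0851]
eef_rot: [0.708, 0.707, -0.0, 0.0]
contact_force: [-0.3, -0.8, -1.4]
opening: 0.305
t 15.65 tcp [0.5818 0.0968 0.0851] yaw 89.9 open 0.305 F [-0.3 -0.8 -1.4]
slide [ 1.2 -0.1 -0.9] norm 1 turn -0.1
```

View pics/w8.png

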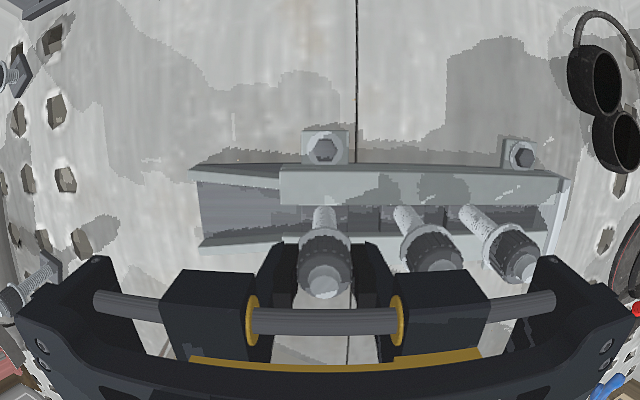

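Bolt 2's stud at (323,215) is well past the mouth at column 281, and all three studs are in the slot. Releasing.

```bash
python3 -m creep '[{"hand":0.036,"slide":[0,0,0],"turn":0},{"hand":0.036,"slide":[0,0,0],"turn":0},{"hand":0.036,"slide":[0,0,-0.02],"turn":0},{"hand":0.036,"slide":[0,0,-0.04],"turn":0},{"hand":0.036,"slide":[0,0,-0.04],"turn":0}]'
python3 -m creep '[{"hand":0.05,"slide":[0,0,-0.04],"turn":0},{"hand":0.05,"slide":[0,-0.05,-0.03],"turn":0},{"hand":0.05,"slide":[0,-0.05,0],"turn":0},{"hand":0.05,"slide":[0,0,0],"turn":0},{"hand":0.05,"slide":[0,0,0],"turn":0}]'
python3 - <<'E'
from plant import *
from h import *
np.set_printoptions(precision=4,suppress=True)
goto((.5817,.098,.086),90)
p=snapshot("wrist");f=p["frame"][:,:,::-1].copy();C=fcloud(p)
for y in(.098,.154,.2065):
    m=(np.hypot(C[...,0]-.581,C[...,1]-y)<.022)&(C[...,2]>.085)&(C[...,2]<.108)
    q=C[m];print(y,m.sum(),q.min(0),q.max(0),(q.min(0)+q.max(0))/2)
m=(C[...,2]>.0265)&(C[...,2]<.0315)&(abs(C[...,0]-.58)<.045);print("lips y",np.percentile(C[m][:,1],[0.5,2,50,98]))
cv2.imwrite("pics/w9.png",f)
p=snapshot("top");cv2.imwrite("pics/t9.png",cv2.resize(p["frame"][130:270,180:460,::-1],None,fx=2.85,fy=2.85,interpolation=cv2.INTER_CUBIC))
E
```

```text
clock: 16.32
tool_pos: [0.5817, 0.0973, 0.1862]
eef_rot: [0.708, 0.707, -0.0, -0.0]
contact_force: [0.1, -0.4, 0.9]
opening: 0.408
clock: 16.95
tool_pos: [0.4828, 0.0977, 0.2557]
eef_rot: [0.708, 0.707, 0.001, 0.001]
contact_force: [0.7, 0.1, -0.8]
opening: 0.571
t 16.95 tcp [0.4828 0.0977 0.2557] yaw 89.9 open 0.571 F [ 0.7  0.1 -0.8]
slide [  0.4  98.6 169.8] norm 196 turn -0.1
0.098 514 [0.5673 0.0833 0.0853] [0.5947 0.1117 0.1074] [0.581  0.0975 0.0964]
0.154 144 [0.5682 0.1412 0.085 ] [0.5929 0.1503 0.1009] [0.5806 0.1458 0.093 ]
0.2065 404 [0.5671 0.1952 0.085 ] [0.5942 0.2225 0.1072] [0.5806 0.2089 0.0961]
lips y [-0.5611 -0.2828  0.1804  0.6345]
```

View pics/w9.png

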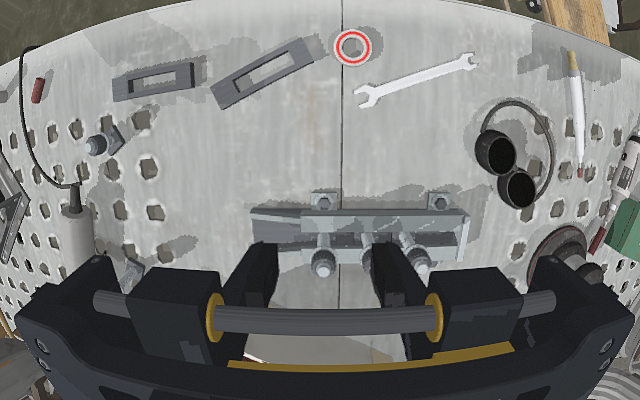

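View pics/t9.png

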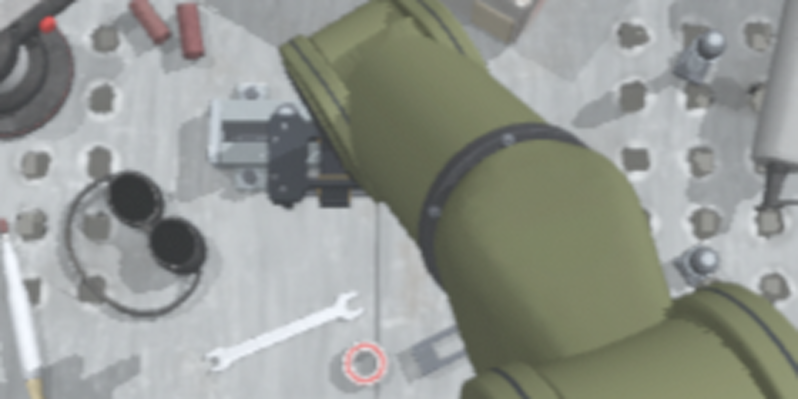

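```bash
python3 -m creep '[{"hand":0.05,"slide":[0.05,-0.02,-0.02],"turn":0},{"hand":0.05,"slide":[0.05,-0.02,-0.02],"turn":0},{"hand":0.05,"slide":[0.05,-0.02,0],"turn":0},{"hand":0.05,"slide":[0.05,-0.02,0],"turn":0},{"hand":0.05,"slide":[0.05,-0.01,0],"turn":0}]'
python3 -m creep '[{"hand":0.05,"slide":[0.05,0,0],"turn":0},{"hand":0.05,"slide":[0.05,0,0],"turn":0},{"hand":0.05,"slide":[0,0,0],"turn":0},{"hand":0.05,"slide":[0,0,0],"turn":0}]'
python3 - <<'E'
from plant import *
from h import *
np.set_printoptions(precision=3,suppress=True)
p=snapshot("top");q=snapshot("scene")
C=cloud(p);m=(p["depth"]>0)&(C[...,2]>.025)&(C[...,2]<.032)&(abs(C[...,0]-.58)<.04)&(C[...,1]>0)&(C[...,1]<.3)
print("lips y",C[m][:,1].min(),C[m][:,1].max())
for y in(.098,.154,.2065):
    m=(np.hypot(C[...,0]-.581,C[...,1]-y)<.022)&(C[...,2]>.085)&(C[...,2]<.108)
    w=C[m];print(y,m.sum(),(w.min(0)+w.max(0))/2)
for n,im,r in(("t10",p,(130,270,180,460)),("s10",q,(140,310,210,490))):
    cv2.imwrite(f"pics/{n}.png",cv2.resize(im["frame"][r[0]:r[1],r[2]:r[3],::-1],None,fx=2.85,fy=2.85,interpolation=cv2.INTER_CUBIC))
E
```

```text
clock: 17.68
tool_pos: [0.392, 0.35, 0.2952]
eef_rot: [0.707, 0.707, 0.0, -0.0]
contact_force: [0.5, -0.2, -0.7]
opening: 0.566
clock: 18.18
tool_pos: [0.3929, 0.4471, 0.2945]
eef_rot: [0.708, 0.706, -0.001, 0.0]
contact_force: [0.9, -0.6, -0.6]
opening: 0.565
lips y 0.06925432318837776 0.2997411050575585
0.098 74 [0.58  0.097 0.096]
0.154 76 [0.579 0.155 0.096]
0.2065 77 [0.579 0.209 0.097]
```

View pics/t10.png

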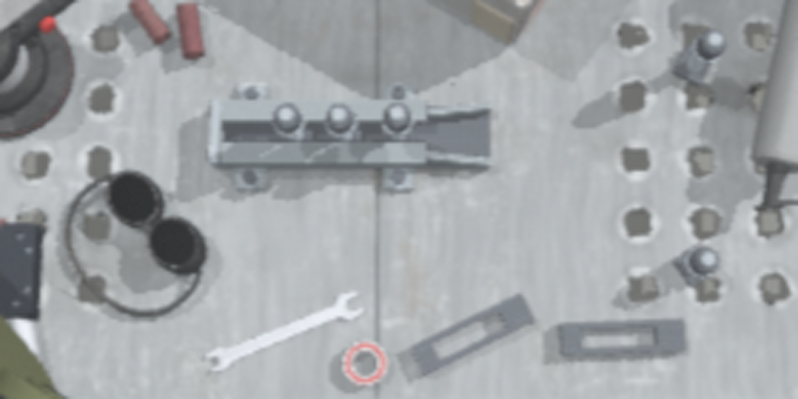

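View pics/s10.png

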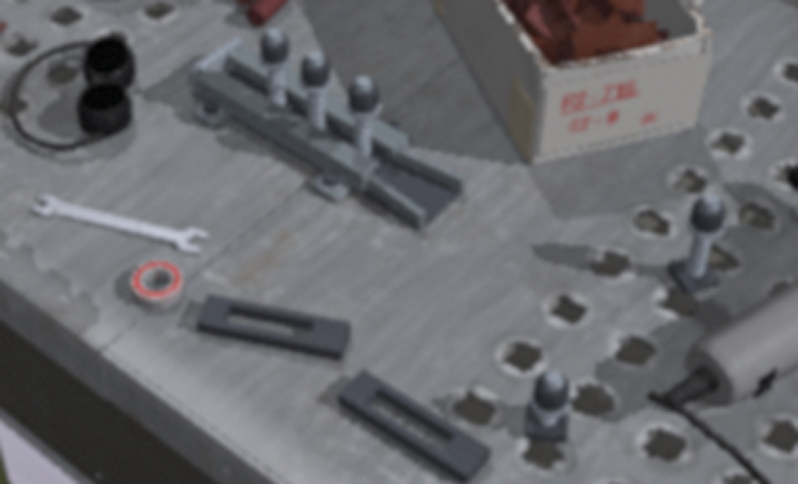

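Three bolts stand upright in the covered slot at top-crop (287,118), (340,118) and (398,118). The spare, short bolt, straps, spanner and goggles are where they were. The rear head's trailing edge is at y≈0.080 and the mouth is at about 0.065–0.069, so there is at least 11 mm of margin.

```bash
python3 -c "
from plant import *
print(finish_job(),get_state()['clock'])"
```

```text
the job is handed in; nothing more can be done
the job is handed in; nothing more can be done
```

I took two long bolts from the bench and slid them upright into the rail through the open end. The rail now carries three long bolts, and I handed the job in at about 18.3 s. `finish_job` gives no verdict, so I can't confirm the outcome beyond my own checks.

- **Bolts in the rail:** the final top and scene pictures show all three upright in the covered slot, at world y ≈ 0.097, 0.155 and 0.209 m. The trailing edge of the rearmost head is at y ≈ 0.080 and the mouth is at 0.065–0.069, so that head is at least 11 mm under the lips.
- **Everything else:** by eye, the spare long bolt, the short bolt, both straps, the spanner and the goggles are where they started. I did not measure their positions again. Force readings stayed below about 6 N, and the gripper had moved clear of everything.
- **Checks that disagreed:** bolt 2's head was about 2 mm off the centre line above the ledge, so I corrected it while lowering. One wrist reading of the middle bolt was 8 mm off because a finger hid part of it. The final top view put it at 0.155 m, about where I released it (0.154 m).

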